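# Set the bolt dispenser to three and dispense

## Robot

A 6-joint arm with a two-finger parallel gripper is mounted at the origin on the work surface. World frame = base frame: x ahead of the robot, y to its left, z up, the work surface at z = 0. Lengths are in m, angles in rad, forces in N, time in s.
With the tool pointing down it reaches from about 0.375 to 0.975 m from the base axis. Payload 3.8 kg.
Tool frame: the origin (TCP) lies midway between the tips of the shut fingers; the grasp point (between the pads) lies 19 mm behind it; z points along the fingers, y is the direction in which the jaws open and shut (so a half turn about z gives the same grasp; the last joint's range is limited). The gripper opens to 85 mm and grips with 20 to 120 N. Pads are 22 mm wide; open, the fingers measure 114 mm over their backs; the gripper's body (76 mm by 85 mm) begins 54 mm behind the grasp point. The pads swing forward as they close: fully open they stand 13 mm farther back than shut.
Start: joints at [1.3, 0.264, 1.604, -0, 1.274, -0.037], TCP at [0.156, 0.657, 0.231] pointing down, gripper open.
Joint ranges: [-2.63, 2.63], [-0.94, 2.18], [0.31, 2.57], [-1.31, 4.45], [0, 2.66], [-2.55, 2.55]. Speed limits (rad/s): [2.57, 2.57, 3.14, 3.14, 3.14, 3.14].

## Interface

Orientations are given as a rotation vector (axis times angle).
In Python, from workcell import bot gives the robot as it stands.
- The arm moves only by the tool arm_command, never from a script. Its argument "targets" is text: rows parted by semicolons, each of 7 numbers parted by spaces: the shift along the tool's x, y, z in mm, then the turn, a rotation vector about the tool's x, y, z in degrees, then the opening, from 0 (shut) to 1 (fully open). A call has 1 to 10 rows; each row is the pose to reach, as a shift and turn from the pose commanded when the call began, along the tool's axes at that moment; what a row does not reach only later rows make up. A row lasts 1/12 s, in which the tool goes at most 41.7 mm and 7.16 degrees, less where a joint would pass 70% of its speed; a pose out of reach is approached as far as the arm can. A call with a gripper value outside its range is refused whole. The fingers move at their own pace and stop on an object; "newtons" is the grip in N (left out, the last holds). Time passes only in rows, so rows that repeat a pose let the fingers close. It gives the time, the measured TCP pose, the force and the opening at its end, in the units of the state.
- bot.read_state(): the state, without advancing time (a new reading comes with each control period).
- bot.read_camera(name): name is "side" or "top" or "wrist"; returns (picture, depth): 420x560x3 uint8, blue, green, red; 420x560 float32, m along the optical axis (not along the pixel's ray), 0 where there is no reading.
- bot.camera_params(name): a dict with "fov_y" (degrees; the focal length in pixels is half the picture's height over the tangent of half this angle, whatever the lens; pixels are square), "cx", "cy" (the principal point, pixels), "xyz" and "rotation" of the camera in the world; the wrist camera has in their place "T_tool_cam" (4x4, takes a point from camera to tool coordinates, whose origin is the TCP and whose axes are the flange's). Camera axes: x right, y up, looking along -z (the intrinsics and any distortion apply to the point x, -y, -z); pixel columns grow to the right and rows downward; lengths in m; the calibration is good to about 2 mm. A picture is of the moment at which its call begins: read the wrist's pose just before it. camera_params takes no time and is no camera call.
- bot.finish_job(): hands the job in, once; it reports no verdict.
The state is a dict: "time": time; "q": joint angles; "joint_vel": joint speeds; "joint_torque": joint torques, N m; "tool_pos": TCP position; "tcp_rot": TCP orientation; "wrist_force": force on the tool from outside, world axes, zero at the start; "torque": the same for the moment, N m; "width": opening from 0.0 (shut) to 1.0 (fully open).
Only numpy, scipy, OpenCV 4.12 (cv2) and the standard library are available. Lean on these libraries where they do the work, as an engineer would, in place of code of your own. Each camera call takes 0.05 s, during which the arm holds its last target.

## Task

The red portion lever of the counter-top bolt dispenser is parked at its zero end. Push it with the fingertips, without gripping it, along its slot through the clicks and stop in the third notch, without letting it run on into the fourth; then press the green dispense button down and let it come up again. Leave the lever in the third notch and everything else on the counter where it stands.

Things in the scene. Friction and masses are not known exactly. Their poses are not given: they have to be found in the camera images.
- feeder: bolt dispenser, fixed to the counter, turned up to 30 degrees either way: grey deck box 180 mm (its x) by 450 mm (its y, -180 to +270 mm), 70 mm high; on its +y end a translucent hopper (y 150 to 260 mm, rim 100 mm above the deck), with a low blue tray on the table in front of it (-x). Origin at table height under the middle of the lever's slot; z up, +y is the way the lever is pushed.
- lever (a joint): position of the red portion lever along its slot, in m: 0 at the zero end where it is parked (a stop and a notch), growing along the dispenser's +y. Notches lie 16 mm apart: 0.016, 0.032, 0.048 (the third), 0.064, 0.080 (far stop).
- lever_grip (a point): centre of the lever's red block, which is 34 mm (dispenser's x) by 16 mm (dispenser's y) and 36 mm high, on a thin 10 mm stalk. The point lies 35 mm above the deck (105 mm above the table), the block's top 18 mm higher and its underside 18 mm lower. It moves with the lever, at dispenser x = 0, y = -40 mm + joint value; axes as the dispenser's.
- dispense (a joint): travel of the green dispense button in m: 0 up, 0.006 fully down, which takes about 5 N; it springs back up. Pressed from 0.004.
- dispense_top (a point): centre of the top face of the green button (32 mm across, in a black housing on the deck, pressed straight down) at dispenser x = 0, y = -135 mm, 95 mm behind the middle of the parked lever, 22 mm above the deck (92 mm above the table).
- carton_white: loose open carton of bolts, 85 x 85 mm, 50 mm high, white with a red band, standing on the table beyond the dispenser; origin at the centre of its underside. A bystander: leave it alone.
- carton_blue: loose open carton of bolts, 85 x 85 mm, 50 mm high, blue, standing on the table beyond the dispenser; origin at the centre of its underside. A bystander: leave it alone.
- carton_brown: loose open carton of bolts, 85 x 85 mm, 50 mm high, brown with a red band, standing on the table beyond the dispenser; origin at the centre of its underside. A bystander: leave it alone.
- bolt: loose steel hexagon bolt standing on its head on the deck, 45 mm tall, head 29 mm across, near the far end of the lever's slot, 54 to 70 mm from the slot's line on the +x side (at dispenser y = 77 to 113 mm); origin at the centre of its underside. A bystander: leave it alone.
- yellow_box: loose yellow box 60 x 90 mm, 45 mm high, on the table past the button end of the dispenser; origin at the centre of its underside. A bystander: leave it alone.
- driver: loose screwdriver with an orange handle lying on the table on the robot's side of the dispenser. A bystander: leave it alone.
- jar: loose jar 56 mm across, 75 mm high, on the table past the button end of the dispenser; origin at the centre of its underside. A bystander: leave it alone.
- scale (a point): middle of the slot, on the deck's top (70 mm above the table). Six white ticks on either side of the slot mark the parked place and the five notches. Between notches the lever resists with 5 to 8 N at most, a quarter of the way on; past half-way it snaps forward into the next notch by itself. It stays in a notch when let go (up to 1 mm off its centre).

How it is judged:
By the outcome, as a careful person would: the job done as asked, in the order asked, and still so for the second after the job is handed in, with the robot touching nothing.
It also fails if it takes over 58 s, if anything falls off the work surface, if the arm or the gripper's body presses on something with over 40 N, if the wrist force passes 120 N, or if a joint passes its speed limit or range.

## Working session

There is one attempt and no reset: what is moved stays moved. The work goes in short steps, Python scripts to look and compute and a tool call to move; the robot and the scene stay as the last step left them, time stands still between calls to the robot, and variables do not carry over. Pictures are saved under pics/ and viewed, and the job is handed in when it is done.

Besides the shell and the picture viewer there is one more tool, called after "Emit:" as name(argument=value, ...) on one line, values as JSON. arm_command: Moves the arm, as the interface text tells. Its arguments: {"type":"object","properties":{"targets":{"type":"string"},"newtons":{"type":"number"}},"required":["targets"]}

```bash
ls; mkdir -p pics; cat > h.py <<'E'
import numpy as np, cv2
from scipy.spatial.transform import Rotation as R
from workcell import bot
def K(p):
    f=210/np.tan(np.radians(p['fov_y'])/2); return f
E
python3 - <<'E'
from h import *
s=bot.read_state()
print({k:np.round(v,4).tolist() for k,v in s.items()})
for n in ['side','top','wrist']:
    p=bot.camera_params(n); print(n,p)
    im,d=bot.read_camera(n); cv2.imwrite(f'pics/{n}0.png',im); np.save(f'pics/{n}0.npy',d)
E
```

```text
pics
{'time': 0.0, 'q': [1.3001, 0.2648, 1.6054, -0.0, 1.2737, -0.0369], 'joint_vel': [0.0005, 0.0008, -0.0003, -0.0002, 0.0011, 0.0005], 'joint_torque': [0.0003, -51.5125, -36.7302, 0.0001, 0.0132, -0.0], 'tool_pos': [0.1562, 0.6559, 0.23], 'tcp_rot': [-0.3664, -3.1198, 0.0035], 'wrist_force': [-0.5565, -0.1484, -0.2686], 'torque': [-0.0395, 0.0352, -0.0321], 'width': 1.0015}
side {'fov_y': 42.043034777761584, 'cx': 286.7952699708448, 'cy': 214.51684483273752, 'xyz': array([0.1686051 , 0.64918217, 0.84468717]), 'rotation': array([ 0.2909078 , -1.04533367, -2.37644075])}
top {'fov_y': 52.84502257258582, 'cx': 288.39442413422813, 'cy': 218.37812743074434, 'xyz': array([ 0.52015068, -0.0222834 ,  1.06791168]), 'rotation': array([ 0.06170173, -0.0543997 , -1.59481099])}
wrist {'fov_y': 68.63188935950285, 'cx': 278.0404087766893, 'cy': 207.34491749767662, 'T_tool_cam': array([[-3.26647940e-05,  9.63382305e-01,  2.68131560e-01,
         6.78885212e-02],
       [ 9.99999735e-01, -1.63483873e-04,  7.09212506e-04,
         1.06510502e-03],
       [ 7.27077965e-04,  2.68131512e-01, -9.63382044e-01,
        -1.41292676e-01],
       [ 0.00000000e+00,  0.00000000e+00,  0.00000000e+00,
         1.00000000e+00]])}
```

View pics/side0.png

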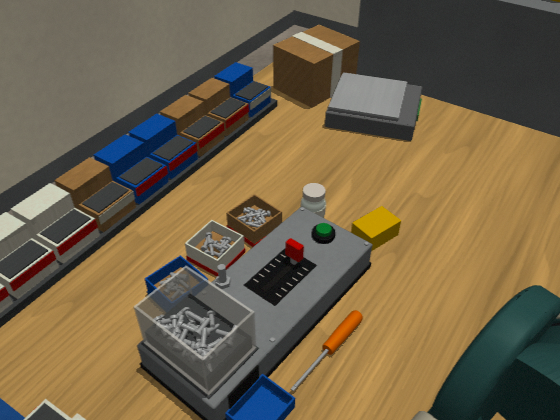

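View pics/top0.png

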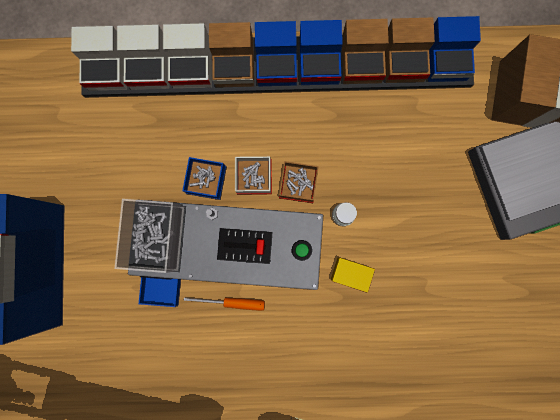

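View pics/wrist0.png

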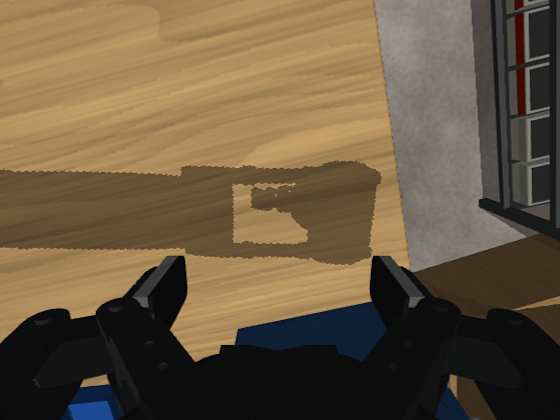

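Side view: the red lever is at (294,250) and the green button at (323,232). Top view: lever (261,247), button (302,250), with the hopper end at left, so the push goes toward image left. The bolt is at (211,213). Next I'll measure these points.

```bash
cat >> h.py <<'E'
def ray(n,uv,p=None,T=None):
    p=p or bot.camera_params(n); f=K(p); uv=np.atleast_2d(uv).astype(float)
    d=np.c_[(uv[:,0]-p['cx'])/f,-(uv[:,1]-p['cy'])/f,-np.ones(len(uv))]
    if n=='wrist':
        M=T@p['T_tool_cam']; return M[:3,3],d@M[:3,:3].T
    return np.array(p['xyz']),d@R.from_rotvec(p['rotation']).as_matrix().T
def onplane(n,uv,z,T=None):
    o,d=ray(n,uv,T=T); return o+d*((z-o[2])/d[:,2])[:,None]
def tri(rs):
    A=np.zeros((3,3));b=np.zeros(3)
    for o,d in rs:
        d=d/np.linalg.norm(d);P=np.eye(3)-np.outer(d,d);A+=P;b+=P@o
    x=np.linalg.solve(A,b); 
    return x,[np.linalg.norm((np.eye(3)-np.outer(d,d)/(d@d))@(x-o)) for o,d in rs]
def blob(im,kind,roi=None):
    h=cv2.cvtColor(im,cv2.COLOR_BGR2HSV);H,S,V=h[...,0],h[...,1],h[...,2]
    if kind=='red': m=((H<7)|(H>173))&(S>170)&(V>70)
    if kind=='green': m=(H>45)&(H<85)&(S>100)&(V>50)
    if kind=='yellow': m=(H>22)&(H<33)&(S>200)&(V>100)
    m=m.astype(np.uint8)
    if roi: 
        k=np.zeros_like(m);k[roi[1]:roi[3],roi[0]:roi[2]]=1;m&=k
    n,l,st,c=cv2.connectedComponentsWithStats(m)
    i=1+np.argmax(st[1:,4]); return (l==i),c[i],st[i]
def Tst(s):
    T=np.eye(4);T[:3,:3]=R.from_rotvec(s['tcp_rot']).as_matrix();T[:3,3]=s['tool_pos'];return T
E
python3 - <<'E'
from h import *
P={}
roi={'side':(250,200,350,300),'top':(210,220,330,275)}
for k in ['red','green']:
    rs=[]
    for n in ['side','top']:
        im=cv2.imread(f'pics/{n}0.png');d=np.load(f'pics/{n}0.npy')
        m,c,st=blob(im,k,roi[n]); o,dd=ray(n,c); rs.append((o,dd[0]))
        print(k,n,c.round(1),st, 'depth pt median')
        v,u=np.nonzero(m);dz=d[v,u];o,D=ray(n,np.c_[u,v]);p=o+D*dz[:,None];p=p[dz>0]
        print('  depth pts med',np.median(p,0).round(4),'lo',np.percentile(p,3,axis=0).round(4),'hi',np.percentile(p,97,axis=0).round(4))
    x,e=tri(rs);print(k,x.round(4),np.round(e,4));P[k]=x
for n in ['side','top']:
    im=cv2.imread(f'pics/{n}0.png');
    if n=='top': c=im[170:320,110:390]
    else: c=im[180:330,180:400]
    cv2.imwrite(f'pics/{n}0c.png',cv2.resize(c,None,fx=2.8,fy=2.8,interpolation=cv2.INTER_CUBIC))
E
```

```text
red side [294.1 249.5] [286 238  18  24 300] depth pt median
  depth pts med [0.5268 0.0522 0.115 ] lo [0.5138 0.0404 0.0927] hi [0.5443 0.0557 0.1249]
red top [259.7 246.8] [256 239   8  16 104] depth pt median
  depth pts med [0.5276 0.0464 0.1229] lo [0.512  0.0393 0.1197] hi [0.5431 0.0551 0.1256]
red [0.5285 0.048  0.1094] [0.0004 0.0004]
green side [323.5 228.9] [316 223  16  14 164] depth pt median
  depth pts med [ 0.5192 -0.0456  0.0918] lo [ 0.5067 -0.0628  0.0841] hi [ 0.5335 -0.0335  0.0948]
green top [301.8 249.9] [295 244  14  13 141] depth pt median
  depth pts med [ 0.5186 -0.048   0.0922] lo [ 0.5052 -0.0599  0.0888] hi [ 0.5322 -0.0344  0.095 ]
green [ 0.5192 -0.0474  0.0905] [0.0005 0.0005]
```

View pics/top0c.png

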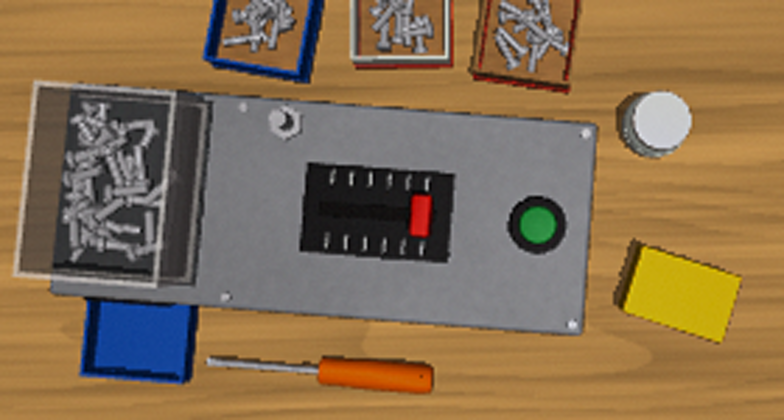

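View pics/side0c.png

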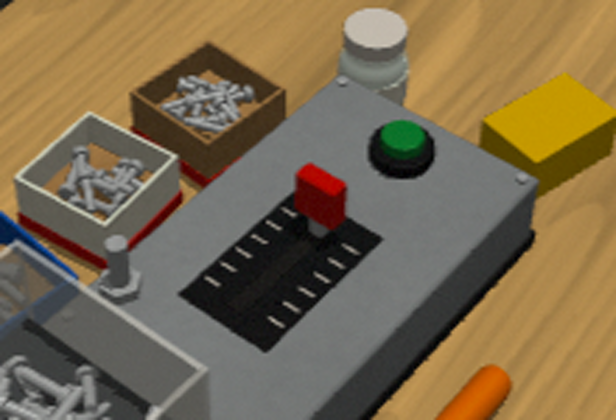

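```bash
python3 - <<'E'
from h import *
im=cv2.imread('pics/top0.png')
c=np.array([[243,106],[586,132],[573,325],[225,297]])/2.8-0.32+[110,170]
p=onplane('top',c,.071);print(p.round(4))
for a,b in [(1,0),(2,3)]:
    v=p[a]-p[b];v=p[b]-p[a]; print('y axis yaw',np.degrees(np.arctan2(-v[0],v[1])),np.linalg.norm(v))
for a,b in [(2,1),(3,0)]:
    v=p[b]-p[a]; print('x axis yaw',np.degrees(np.arctan2(v[1],v[0])),np.linalg.norm(v))
# slot plate: black region on deck plane
g=cv2.cvtColor(im,cv2.COLOR_BGR2GRAY)
m=np.zeros_like(g);r=(g<50)|((cv2.cvtColor(im,cv2.COLOR_BGR2HSV)[...,1]>150)&(im[...,2]>90));m[224:268,212:276]=r[224:268,212:276]
m=cv2.morphologyEx(m.astype(np.uint8),cv2.MORPH_CLOSE,np.ones((5,5)))
cs,_=cv2.findContours(m,cv2.RETR_EXTERNAL,cv2.CHAIN_APPROX_NONE);cc=max(cs,key=cv2.contourArea)
P=onplane('top',cc[:,0],.071)[:,:2]
rc=cv2.minAreaRect((P*1000).astype(np.float32));print('plate',rc)
print('origin from plate: center; lever 0 = center-40mm y')
# bolt, jar etc
for nm,uv,z in [('bolt top',(284/2.8+110,122/2.8+170),.11),('jar',(660/2.8+110,122/2.8+170),.075)]:
    print(nm,onplane('top',uv,z).round(3))
E
```

```text
[[ 0.625   0.1988  0.071 ]
 [ 0.5957 -0.0909  0.071 ]
 [ 0.4344 -0.0753  0.071 ]
 [ 0.4647  0.2153  0.071 ]]
y axis yaw -5.785226145456356 0.2912687440194563
y axis yaw -5.94517331924786 0.29214843697134113
x axis yaw -5.553489972796262 0.16198758274189345
x axis yaw -5.864639971841061 0.16117085069848083
plate ((532.6248779296875, 87.15020751953125), (125.23700714111328, 74.8146743774414), 84.34062957763672)
origin from plate: center; lever 0 = center-40mm y
bolt top [[0.606 0.156 0.11 ]]
jar [[ 0.601 -0.154  0.075]]
```

```bash
cat >> h.py <<'E'
YAW=np.radians(-5.8); O=np.array([.5326,.0870])
XH=np.array([np.cos(YAW),np.sin(YAW)]);YH=np.array([-np.sin(YAW),np.cos(YAW)])
def go(dx,dy,z):
    s=bot.read_state();T=Tst(s);w=np.r_[O+dx*XH+dy*YH,z]
    X=np.r_[YH,0];Z=np.array([0,0,-1.]);Y=np.cross(Z,X);G=np.c_[X,Y,Z]
    d=T[:3,:3].T@(w-T[:3,3])*1000; r=np.degrees(R.from_matrix(T[:3,:3].T@G).as_rotvec())
    rel=T[:2,3]-O
    print('t',s['time'],'disp xy mm',(rel@XH*1000).round(1),(rel@YH*1000).round(1),'z',round(T[2,3]*1000,1),'F disp',np.round([s['wrist_force'][:2]@XH,s['wrist_force'][:2]@YH,s['wrist_force'][2]],1),'q',np.round(s['q'],2))
    print('shift',d.round(1),'turn',r.round(1))
E
python3 -c "
from h import *
go(0,-.074,.23)"
```

```text
t 0.15 disp xy mm -432.0 528.1 z 230.2 F disp [-0.8  0.6 -0.4] q [ 1.3   0.26  1.61  0.    1.27 -0.04]
shift [-507.8 -539.8    1.1] turn [-0.1  0.1 82.4]
```

Emit:
arm_command(targets="-25 -27 -10 0 0 7 0; -50 -54 -20 0 0 14 0; -76 -81 -20 0 0 21 0; -102 -108 -20 0 0 28 0; -127 -135 -20 0 0 35 0; -152 -162 -20 0 0 42 0; -178 -189 -20 0 0 49 0; -203 -216 -20 0 0 56 0; -229 -243 -20 0 0 63 0; -254 -270 -20 0 0 70 0", newtons=40)

```text
time: 0.98
tool_pos: [0.3413, 0.3333, 0.2511]
tcp_rot: [2.096, 2.34, -0.0]
wrist_force: [0.7, 0.3, -0.1]
width: -0.003
```

```bash
python3 -c "
from h import *
go(0,-.074,.23)"
```

```text
t 0.9833 disp xy mm -215.2 225.7 z 251.1 F disp [ 0.7  0.4 -0.1] q [ 0.72 -0.13  1.99 -0.    1.29  0.61]
shift [-338.1  147.7   21.1] turn [ 0.   0.  12.1]
```

Emit:
arm_command(targets="-37 16 0 0 0 6 0; -74 32 0 0 0 12 0; -111 48 0 0 0 12 0; -148 64 0 0 0 12 0; -185 80 0 0 0 12 0; -222 96 0 0 0 12 0; -259 112 0 0 0 12 0; -296 130 10 0 0 12 0; -338 148 20 0 0 12 0; -338 148 20 0 0 12 0")

```text
time: 1.82
tool_pos: [0.5283, 0.0112, 0.2295]
tcp_rot: [2.327, 2.108, -0.004]
wrist_force: [-0.7, -1.0, 0.1]
width: 0.0
```

```bash
python3 - <<'E'
from h import *
go(0,-.074,.093)
s=bot.read_state();np.save('pics/T1.npy',Tst(s))
for n in ['side','wrist']:
    im,d=bot.read_camera(n); cv2.imwrite(f'pics/{n}1.png',im); np.save(f'pics/{n}1.npy',d)
E
```

```text
t 1.8167 disp xy mm 3.3 -75.9 z 229.5 F disp [-0.6 -1.1  0.1] q [-0.02 -0.01  1.92 -0.    1.24  0.08]
shift [  2.3  -3.2 136.5] turn [-0.   0.2  0.2]
```

View pics/side1.png

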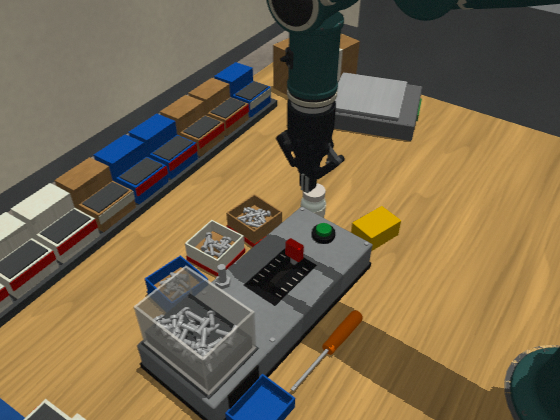

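View pics/wrist1.png

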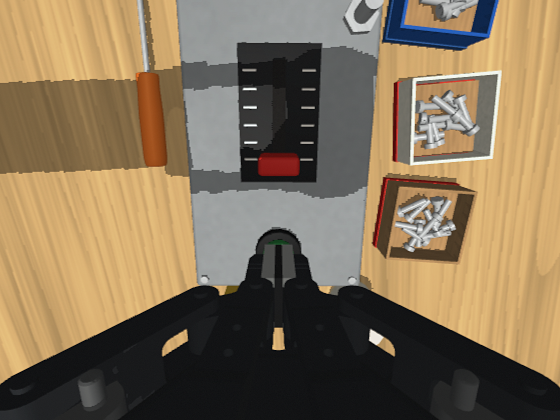

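Wrist view: the lever block is at (278,163), level with the first tick pair, and five more pairs lie ahead of it up to row 70. The shut fingertips at (278,240) are behind it. I'll check the frame from this view.

```bash
cat >> h.py <<'E'
def disp(p): 
    p=np.atleast_2d(p)[:,:2]-O; return np.c_[p@XH,p@YH]*1000
def wticks(im,T,roi=(235,40,325,185)):
    g=cv2.cvtColor(im,cv2.COLOR_BGR2HSV);m=((g[...,2]>140)&(g[...,1]<60)).astype(np.uint8)
    k=np.zeros_like(m);k[roi[1]:roi[3],roi[0]:roi[2]]=1
    n,l,st,c=cv2.connectedComponentsWithStats(m&k)
    return [(c[i].round(1),disp(onplane('wrist',c[i],.071,T))[0].round(1),st[i][4]) for i in range(1,n)]
E
python3 - <<'E'
from h import *
T=np.load('pics/T1.npy');im=cv2.imread('pics/wrist1.png');d=np.load('pics/wrist1.npy')
for x in wticks(im,T):print(*x)
m,c,st=blob(im,'red',(230,120,330,200));print(c,st)
v,u=np.nonzero(m);o,D=ray('wrist',np.c_[u,v],T=T);p=o+D*d[v,u][:,None]
top=p[:,2]>.119
print(disp(np.median(p[top],0)[None]),np.percentile(disp(p[top]),[2,98],axis=0),np.median(p[:,2]))
o2,d2=ray('wrist',c,T=T)
E
```

```text
[278.2  42.3] [ 3.1 59.7] 285
[248.5  70. ] [-23.5  37.1] 12
[308.5  70. ] [30.4 37.3] 12
[236.5 132.6] [-36.2 -17.7] 325
[249.3  88.5] [-23.2  21.5] 27
[308.5  89. ] [30.9 21.3] 12
[249.8 107. ] [-23.    5.5] 40
[307.6 107.5] [30.5  5.2] 22
[249.7 124.6] [-23.5 -10.3] 28
[307. 125.] [ 30.4 -10.5] 11
[250.  142.1] [-23.5 -26.4] 37
[306.5 142.5] [ 30.4 -26.6] 24
[250.5 159. ] [-23.4 -42.4] 12
[306. 159.] [ 30.3 -42.3] 11
[278.32863341 164.19848156] [258 153  42  23 922]
[[  3.83386892 -42.03981646]] [[-12.10700911 -49.51391542]
 [ 19.47887594 -34.90621868]] 0.12112682556920593
```

Emit:
arm_command(targets="0 -1 30 0 0 0 0; 0 -1 60 0 0 0 0; 0 -1 90 0 0 0 0; 0 -1 115 0 0 0 0; 0 -1 136 0 0 0 0; 0 -1 136 0 0 0 0; 0 -1 136 0 0 0 0")

```text
time: 2.5
tool_pos: [0.5242, 0.018, 0.0946]
tcp_rot: [-2.32, -2.115, 0.003]
wrist_force: [0.4, -0.6, 0.8]
width: -0.001
```

```bash
python3 - <<'E'
from h import *
go(0,-.061,.093)
s=bot.read_state();np.save('pics/T2.npy',Tst(s))
for n in ['side','wrist']:
    im,d=bot.read_camera(n); cv2.imwrite(f'pics/{n}2.png',im); np.save(f'pics/{n}2.npy',d)
go(0,-.061,.093)
a=cv2.imread('pics/side2.png')[150:330,180:420];b=cv2.imread('pics/wrist2.png')
cv2.imwrite('pics/c2.png',cv2.resize(a,None,fx=3,fy=3))
E
```

```text
t 2.5 disp xy mm -1.4 -69.5 z 94.6 F disp [ 0.5 -0.6  0.8] q [-0.01  0.11  2.05  0.    0.98  0.08]
shift [8.5 1.5 1.6] turn [-0.2 -0.   0.5]
t 2.6 disp xy mm 1.3 -69.8 z 97.1 F disp [-0.2 -0.4  0.7] q [-0.01  0.11  2.05  0.    0.98  0.08]
shift [ 8.8 -1.3  4.1] turn [ 0.1 -0.   0.5]
```

View pics/c2.png

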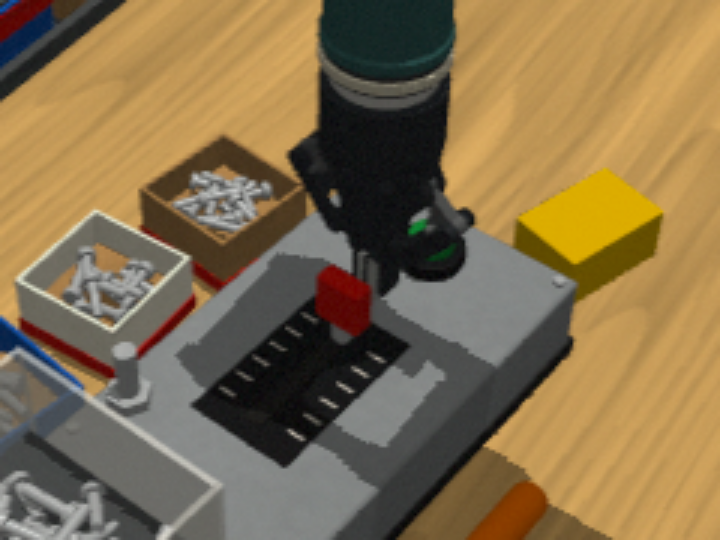

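View pics/wrist2.png

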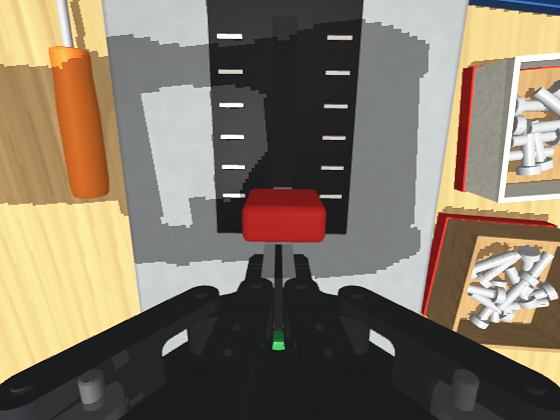

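Emit:
arm_command(targets="2 0 0 0 0 0 0; 4 0 0 0 0 0 0; 6 0 0 0 0 0 0; 7 0 0 0 0 0 0; 8 0 0 0 0 0 0; 8 0 0 0 0 0 0")

```text
time: 3.1
tool_pos: [0.5267, 0.0246, 0.0955]
tcp_rot: [2.323, 2.114, 0.001]
wrist_force: [0.7, -0.8, 0.7]
width: 0.0
```

Emit:
arm_command(targets="1 0 0 0 0 0 0; 2 0 0 0 0 0 0; 2 0 0 0 0 0 0")

```text
time: 3.35
tool_pos: [0.5267, 0.0265, 0.0952]
tcp_rot: [-2.323, -2.114, 0.0]
wrist_force: [0.8, 0.4, 0.1]
width: 0.003
```

Emit:
arm_command(targets="1 0 0 0 0 0 0; 2 0 0 0 0 0 0; 2 0 0 0 0 0 0")

```text
time: 3.6
tool_pos: [0.5269, 0.028, 0.0952]
tcp_rot: [2.323, 2.114, -0.001]
wrist_force: [-1.0, -2.8, 0.1]
width: 0.004
```

Emit:
arm_command(targets="1 0 0 0 0 0 0; 2 0 0 0 0 0 0; 3 0 0 0 0 0 0; 4 0 0 0 0 0 0; 4 0 0 0 0 0 0")

```text
time: 4.02
tool_pos: [0.5272, 0.0315, 0.0952]
tcp_rot: [2.322, 2.114, -0.002]
wrist_force: [0.3, -5.8, 0.7]
width: 0.004
```

Emit:
arm_command(targets="1 0 0 0 0 0 0; 2 0 0 0 0 0 0; 3 0 0 0 0 0 0; 3 0 0 0 0 0 0")

```text
time: 4.35
tool_pos: [0.5276, 0.0361, 0.0953]
tcp_rot: [-2.323, -2.113, -0.001]
wrist_force: [0.1, 0.4, -0.1]
width: -0.002
```

```bash
cat >> h.py <<'E'
def look(i):
    s=bot.read_state();T=Tst(s);im,d=bot.read_camera('wrist');si,_=bot.read_camera('side')
    cv2.imwrite(f'pics/wrist{i}.png',im);cv2.imwrite(f'pics/side{i}.png',si)
    go(0,-.061,.095)
    tk=[x for x in wticks(im,T,(195,0,375,240)) if 5<x[2]<150]
    print('ticks y L',[x[1][1] for x in tk if x[1][0]<-10],'R',[x[1][1] for x in tk if x[1][0]>20])
    m,c,st=blob(im,'red',(220,40,350,300))
    v,u=np.nonzero(m);o,D=ray('wrist',np.c_[u,v],T=T);p=o+D*d[v,u][:,None]
    t=p[:,2]>np.percentile(p[:,2],95)-.006
    q=disp(p[t]);print('lever top: y centre',np.percentile(q,[2,98],axis=0).mean(0).round(1),'z',np.median(p[t,2]).round(4))
    m,c,st=blob(si,'red',(220,180,350,320))
    print('side centroid',c.round(1),'on z.1094 -> disp',disp(onplane('side',c,.1094)).round(1))
E
python3 -c "
from h import *
look(3)"
```

```text
t 4.45 disp xy mm 0.3 -51.2 z 95.3 F disp [-0.   0.4 -0.1] q [0.02 0.12 2.05 0.   0.98 0.11]
shift [-9.8 -0.3  0.3] turn [ 0.  -0.1  0.4]
ticks y L [np.float64(39.2), np.float64(23.5), np.float64(7.4), np.float64(-8.5), np.float64(-24.2), np.float64(-40.2)] R [np.float64(39.1), np.float64(23.4), np.float64(7.3), np.float64(-8.5), np.float64(-24.6), np.float64(-40.5)]
lever top: y centre [  2.3 -22.4] z 0.1214
side centroid [288.7 254.4] on z.1094 -> disp [[  0.2 -23. ]]
```

First click is in: the lever is at -22.4 mm (wrist) and -23.0 mm (side), against -24 mm expected. On to the second.

Emit:
arm_command(targets="2 0 0 0 0 0 0; 4 0 0 0 0 0 0; 6 0 0 0 0 0 0; 7 0 0 0 0 0 0; 8 0 0 0 0 0 0; 9 0 0 0 0 0 0; 10 0 0 0 0 0 0; 11 0 0 0 0 0 0; 12 0 0 0 0 0 0; 12 0 0 0 0 0 0")

```text
time: 5.28
tool_pos: [0.5287, 0.0464, 0.0953]
tcp_rot: [2.322, 2.114, -0.002]
wrist_force: [-0.8, -6.4, 1.8]
width: 0.002
```

Emit:
arm_command(targets="1 0 0 0 0 0 0; 2 0 0 0 0 0 0; 2 0 0 0 0 0 0")

```text
time: 5.53
tool_pos: [0.5289, 0.0484, 0.0953]
tcp_rot: [2.323, 2.114, -0.002]
wrist_force: [-0.1, -5.1, 0.8]
width: 0.002
```

Emit:
arm_command(targets="1 0 0 0 0 0 0; 2 0 0 0 0 0 0; 2 0 0 0 0 0 0")

```text
time: 5.78
tool_pos: [0.5292, 0.0519, 0.0953]
tcp_rot: [-2.324, -2.113, -0.001]
wrist_force: [0.1, 0.4, 0.0]
width: 0.001
```

```bash
python3 -c "
from h import *
look(4)"
```

```text
t 5.8833 disp xy mm 0.1 -35.3 z 95.2 F disp [ 0.4 -0.6 -0. ] q [0.05 0.12 2.04 0.   0.98 0.14]
shift [-25.7  -0.2   0.2] turn [-0.  -0.1  0.4]
ticks y L [np.float64(39.4), np.float64(23.5), np.float64(7.5), np.float64(-8.3), np.float64(-24.3)] R [np.float64(39.3), np.float64(23.4), np.float64(7.5), np.float64(-8.6), np.float64(-24.6)]
lever top: y centre [ 2.4 -6.7] z 0.1215
side centroid [283.4 259.3] on z.1094 -> disp [[ 0.1 -7.3]]
```

Second click: the lever moved another 15.7 mm (wrist and side agree) and sits at the -8 mm tick. I'll repeat the same push for the third.

Emit:
arm_command(targets="2 0 0 0 0 0 0; 4 0 0 0 0 0 0; 6 0 0 0 0 0 0; 7 0 0 0 0 0 0; 8 0 0 0 0 0 0; 9 0 0 0 0 0 0; 10 0 0 0 0 0 0; 11 0 0 0 0 0 0; 12 0 0 0 0 0 0; 12 0 0 0 0 0 0")

```text
time: 6.72
tool_pos: [0.5301, 0.0623, 0.0953]
tcp_rot: [2.322, 2.114, -0.002]
wrist_force: [-0.6, -6.0, 0.4]
width: -0.001
```

Emit:
arm_command(targets="1 0 0 0 0 0 0; 2 0 0 0 0 0 0; 2 0 0 0 0 0 0")

```text
time: 6.97
tool_pos: [0.5304, 0.0644, 0.0953]
tcp_rot: [2.323, 2.114, -0.002]
wrist_force: [-0.9, -5.4, 1.1]
width: -0.001
```

Emit:
arm_command(targets="1 0 0 0 0 0 0; 2 0 0 0 0 0 0; 2 0 0 0 0 0 0")

```text
time: 7.22
tool_pos: [0.5307, 0.0678, 0.0953]
tcp_rot: [-2.324, -2.113, -0.001]
wrist_force: [-0.0, 0.6, 0.2]
width: 0.005
```

```bash
python3 -c "
from h import *
look(5)"
```

```text
t 7.3167 disp xy mm -0.0 -19.3 z 95.3 F disp [ 0.2  0.2 -0.1] q [0.08 0.13 2.03 0.   0.98 0.17]
shift [-41.7  -0.3   0.2] turn [ 0.  -0.1  0.4]
ticks y L [np.float64(39.4), np.float64(23.5), np.float64(7.7), np.float64(-8.3)] R [np.float64(39.4), np.float64(23.5), np.float64(7.4), np.float64(-8.5)]
lever top: y centre [2.4 9.1] z 0.1215
side centroid [277.5 264.4] on z.1094 -> disp [[0.5 8.9]]
```

Third click: the lever is at 9.1 (wrist) / 8.9 mm (side), with the fingers clear by about 8 mm and force zero. Now I back off, lift, and move over the button.

Emit:
arm_command(targets="-10 0 0 0 0 0 0; -20 0 -10 0 0 0 0; -40 0 -30 0 0 0 0; -70 0 -40 0 0 0 0; -100 0 -40 0 0 0 0; -116 0 -40 0 0 0 0; -116 0 -40 0 0 0 0; -116 0 -40 0 0 0 0")

```text
time: 7.98
tool_pos: [0.5197, -0.0494, 0.136]
tcp_rot: [2.326, 2.111, 0.001]
wrist_force: [-0.0, 0.6, -0.1]
width: -0.001
```

```bash
python3 - <<'E'
from h import *
look(6)
go(0,-.135,.095)
a=cv2.imread('pics/side6.png')[150:330,180:420]
cv2.imwrite('pics/c6.png',cv2.resize(a,None,fx=3,fy=3))
E
```

```text
t 8.0833 disp xy mm 0.7 -135.7 z 135.5 F disp [-0.5 -0.7 -0.8] q [-0.14  0.06  2.03  0.    1.06 -0.05]
shift [74.7 -0.3 40.6] turn [ 0.  -0.   0.4]
ticks y L [np.float64(-8.7), np.float64(-24.9), np.float64(-40.7)] R [np.float64(-9.0), np.float64(-24.9), np.float64(-40.8), np.float64(-148.2)]Traceback (most recent call last):
  File "<stdin>", line 2, in <module>
  File "h.py", line 54, in look
    m,c,st=blob(im,'red',(220,40,350,300))
           ~~~~^^^^^^^^^^^^^^^^^^^^^^^^^^^
  File "h.py", line 29, in blob
    i=1+np.argmax(st[1:,4]); return (l==i),c[i],st[i]
        ~~~~~~~~~^^^^^^^^^^
    return _wrapfunc(a, 'argmax', axis=axis, out=out, **kwds)
    return bound(*args, **kwds)
ValueError: attempt to get argmax of an empty sequence
```

View pics/wrist6.png

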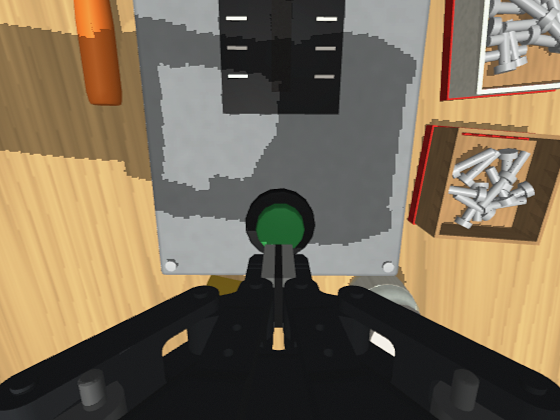

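```bash
python3 - <<'E'
from h import *
T=Tst(bot.read_state())
im=cv2.imread('pics/wrist6.png')
# black housing / green front extents
m,c,st=blob(im,'green',(230,170,330,260));print(c,st,'green extents disp: L/R',disp(onplane('wrist',[[st[0],227],[st[0]+st[2],227],[280,st[1]]],.092,T)).round(1).tolist())
go(0,-.135,.088)
si=cv2.imread('pics/side6.png')
m,c,st=blob(si,'red',(220,180,350,320))
print('side centroid',c.round(1),disp(onplane('side',c,.1094)).round(1))
cv2.imwrite('pics/c6.png',cv2.resize(si[150:330,180:420],None,fx=3,fy=3))
E
```

```text
[279.84722222 225.34057971] [ 256  204   49   44 1656] green extents disp: L/R [[-13.2, -131.4], [17.9, -131.2], [1.9, -116.2]]
t 8.0833 disp xy mm 0.7 -135.7 z 135.5 F disp [-0.5 -0.7 -0.8] q [-0.14  0.06  2.03  0.    1.06 -0.05]
shift [ 0.7 -0.7 47.5] turn [ 0.  -0.   0.4]
side centroid [277.7 264.2] [[0.6 8.3]]
```

View pics/c6.png

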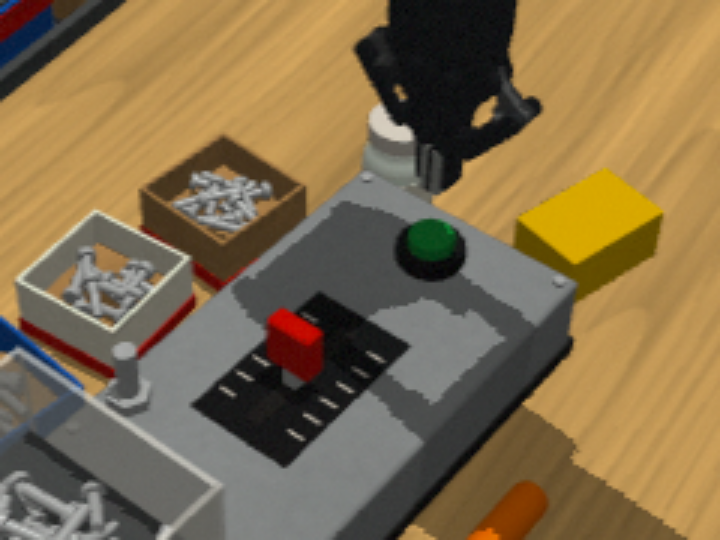

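The lever stands in the third notch with two tick pairs ahead of it, and the fingers are above the button. Now I descend and watch the force.

Emit:
arm_command(targets="2 0 12 0 0 0 0; 2 0 24 0 0 0 0; 2 0 34 0 0 0 0; 2 0 39 0 0 0 0; 2 0 41 0 0 0 0; 2 0 42 0 0 0 0; 2 0 43 0 0 0 0; 2 0 43 0 0 0 0")

```text
time: 8.75
tool_pos: [0.5202, -0.0462, 0.0924]
tcp_rot: [2.323, 2.114, 0.0]
wrist_force: [-0.2, 0.3, 0.3]
width: -0.001
```

Emit:
arm_command(targets="0 0 1 0 0 0 0; 0 0 2 0 0 0 0; 0 0 3 0 0 0 0; 0 0 4 0 0 0 0; 0 0 4 0 0 0 0")

```text
time: 9.17
tool_pos: [0.5206, -0.0463, 0.0888]
tcp_rot: [2.323, 2.114, 0.002]
wrist_force: [1.1, 0.3, 2.9]
width: -0.001
```

Emit:
arm_command(targets="0 0 1 0 0 0 0; 0 0 2 0 0 0 0; 0 0 2 0 0 0 0; 0 0 2 0 0 0 0")

```text
time: 9.5
tool_pos: [0.5206, -0.0463, 0.0867]
tcp_rot: [2.323, 2.114, 0.001]
wrist_force: [1.9, -0.1, 4.3]
width: -0.0
```

Emit:
arm_command(targets="0 0 0.5 0 0 0 0; 0 0 1 0 0 0 0; 0 0 1 0 0 0 0; 0 0 1 0 0 0 0")

```text
time: 9.83
tool_pos: [0.5206, -0.0464, 0.086]
tcp_rot: [2.323, 2.114, 0.001]
wrist_force: [0.5, -0.2, 7.1]
width: 0.001
```

Emit:
arm_command(targets="0 0 0.5 0 0 0 0; 0 0 1 0 0 0 0; 0 0 1 0 0 0 0; 0 0 1 0 0 0 0")

```text
time: 10.17
tool_pos: [0.5207, -0.0463, 0.0859]
tcp_rot: [2.323, 2.114, 0.001]
wrist_force: [-1.4, 0.6, 12.3]
width: -0.004
```

```bash
python3 - <<'E'
from h import *
go(0,-.135,.088)
si,_=bot.read_camera('side')
cv2.imwrite('pics/c7.png',cv2.resize(si[150:330,180:420],None,fx=3,fy=3))
E
```

```text
t 10.1667 disp xy mm 1.6 -133.9 z 85.9 F disp [-1.5  0.5 12.3] q [-0.14  0.12  2.07 -0.    0.96 -0.04]
shift [-1.1 -1.6 -2.1] turn [0.1 0.  0.4]
```

View pics/c7.png

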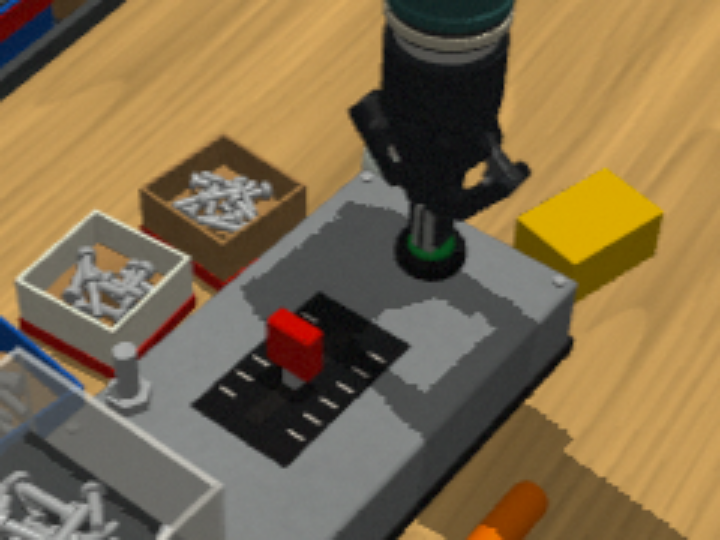

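The button bottomed: TCP z stopped at 86 mm while the force rose to 12 N, and the picture shows the fingertips centred on the sunken green cap. Next I lift away and check.

Emit:
arm_command(targets="0 0 -4 0 0 0 0; 0 0 -10 0 0 0 0; 0 0 -30 0 0 0 0; 0 0 -60 0 0 0 0; 0 0 -100 0 0 0 0; 0 0 -130 0 0 0 0; 0 0 -140 0 0 0 0; 0 0 -140 0 0 0 0; 0 0 -140 0 0 0 0")

```text
time: 10.97
tool_pos: [0.5191, -0.0461, 0.2234]
tcp_rot: [-2.323, -2.114, 0.001]
wrist_force: [-0.5, -0.5, -0.3]
width: 0.0
```

```bash
python3 - <<'E'
from h import *
go(0,-.135,.2)
T=Tst(bot.read_state())
ims={}
for n in ['side','top','wrist']:
    im,d=bot.read_camera(n); cv2.imwrite(f'pics/{n}8.png',im); ims[n]=im
cv2.imwrite('pics/c8.png',cv2.resize(ims['side'][150:330,180:420],None,fx=3,fy=3))
m,c,st=blob(ims['side'],'red',(220,180,350,320));print('side lever',c.round(1),disp(onplane('side',c,.1094)).round(1))
m,c,st=blob(ims['side'],'green',(290,200,350,260));print('side green',c.round(1),st,'before 323.5 228.9 area164')
m,c,st=blob(ims['wrist'],'red',(230,20,330,250));print('wrist',c,disp(onplane('wrist',c,.117,T)).round(1))
for x in wticks(ims['wrist'],T,(220,0,340,185)):
    if x[2]<100: print(*x)
# change vs start for bystanders
for n in ['side','top']:
    df=cv2.absdiff(ims[n],cv2.imread(f'pics/{n}0.png')).max(2); cv2.imwrite(f'pics/df_{n}.png',np.minimum(df.astype(int)*3,255).astype(np.uint8))
E
```

```text
t 10.9667 disp xy mm 0.1 -133.8 z 223.4 F disp [-0.5 -0.6 -0.3] q [-0.14 -0.02  1.94 -0.    1.23 -0.04]
shift [-1.2 -0.  23.4] turn [-0.1 -0.   0.4]
side lever [277.6 264.2] [[0.7 8.5]]
side green [323.5 229.1] [316 223  16  14 172] before 323.5 228.9 area164
wrist [284.65798817  28.59763314] [[ 3.9 -0.5]]
[252.   12.5] [-23.1  23.4] 30
[316.7  13. ] [31.4 23.4] 43
[253.   33.8] [-22.4   7.3] 34
[315.5  34.2] [31.1  7.4] 38
[252.5  54.5] [-23.1  -8.9] 24
[314.5  55. ] [30.9 -8.9] 12
[251.6  74.3] [-24.2 -24.9] 19
[313.5  74.8] [ 30.6 -24.8] 16
[253.5  93.5] [-22.7 -40.8] 28
[313.5  94. ] [ 31.2 -40.9] 12
[230.2 183.2] [ -46.5 -122.9] 55
[252. 184.] [ -25.4 -123.5] 5
```

View pics/c8.png

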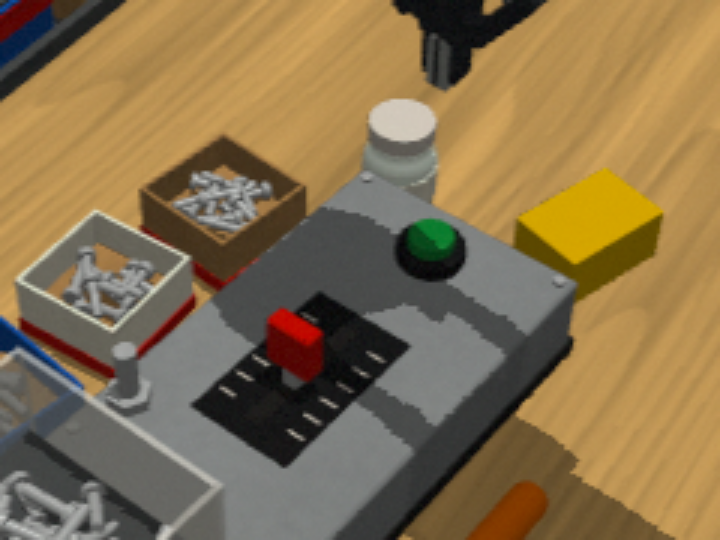

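View pics/df_side.png

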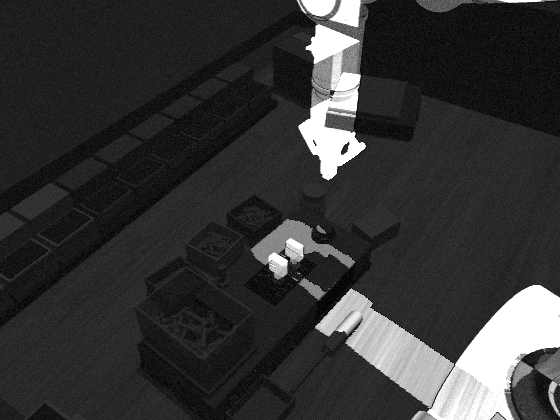

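View pics/wrist8.png

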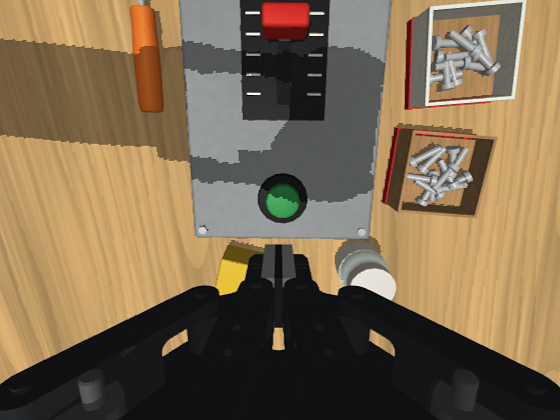

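The side view puts the lever 47.7 mm beyond its start point and the button back up. The difference picture shows only the arm, its shadow and the lever's old and new places, so nothing else moved. Handing in.

```bash
python3 -c "
from h import *
print(bot.finish_job())"
```

```text
the job is handed in; nothing more can be done
None
```

I pushed the lever with the shut fingertips through three clicks and stopped it in the third notch. I then pressed the green button fully down, let it spring back up, lifted clear and handed the job in at about 11 s.

- **Lever:** after the third click it was at dispenser y = 9.1 mm by the wrist camera and 8.9 mm by the side camera. At the end the side camera showed it 47.7 mm from its parked place, against 48 mm for the third notch, with two tick pairs free ahead of it.
- **Button:** it reached its stop with the tool at 86 mm above the table while the force rose to 12 N. Afterwards its place in the side view matched the start (323.5, 229.1 against 323.5, 228.9 pixels).
- **Everything else:** the before-and-after difference of the side view shows only the arm, its shadow and the lever. I saved the same picture for the top camera but did not look at it. The force at the end was near zero, with the fingers about 13 cm above the button.

Two checks disagreed:
- **Wrist camera offset:** in the first look, from 0.23 m up, it placed the dispenser 2 to 4 mm away from the top camera's measurement. Touching the lever confirmed the top camera's value along the slot.
- **Last wrist reading of the lever:** it gave -0.5 mm, which I discounted because the block was cut off by the measuring window and its near face was in view.

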